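# Close and latch the glazed proofing frame

## Robot

A 7-joint arm with a two-finger parallel gripper is mounted at the origin on the work surface. World frame = base frame: x ahead of the robot, y to its left, z up, the work surface at z = 0. Lengths are in m, angles in rad, forces in N, time in s.
With the tool pointing down it reaches from about 0.4 to 0.85 m from the base axis. Payload 4.5 kg.
Tool frame: the origin (TCP) lies midway between the tips of the shut fingers; the grasp point (between the pads) lies 19 mm behind it; z points along the fingers, y is the line along which they close (so a half turn about z gives the same grasp; the last joint's range is limited). The gripper opens to 88 mm and grips with 3 to 60 N. Pads are 18 mm wide; open, the fingers measure 123 mm over their backs; the gripper's body (75 mm by 187 mm) begins 45 mm behind the grasp point.
Start: joints at [-1.267, 0.689, -0.195, 1.565, 0.157, 0.902, -0.215], TCP at [0.167, 0.602, 0.239] pointing down, gripper open.
Joint ranges: [-3.01, 3.01], [-0.46, 2.08], [-1.47, 1.51], [0.13, 2.56], [-1, 4.14], [0.04, 2.09], [-2.66, 2.66]. Speed limits (rad/s): [2.57, 2.57, 3.14, 3.14, 3.14, 3.14, 3.14].

## Interface

Orientations are given as a unit quaternion [x, y, z, w].
In Python, from plant import sensors, eyes, finish_job gives the robot as it stands.
- The arm moves only by the tool send_rows, never from a script. Its argument "rows" is text: rows parted by semicolons, each of 4 numbers parted by spaces: the shift along the tool's x, y, z normalised to -1 to 1, where 1 is 30 cm, then the turn about the tool's z normalised to -1 to 1, where 1 is 2 pi rad. A call has 1 to 10 rows; each row is the pose to reach, as a shift and turn from the pose commanded when the call began, along the tool's axes at that moment, turning the shorter way round; what a row does not reach only later rows make up. A row lasts 1/12 s, in which the tool goes at most 41.7 mm and 7.16 degrees, less where a joint would pass 70% of its speed; a pose out of reach is approached as far as the arm can. A call with a number of a shift or a turn outside -1 to 1 is refused whole. A call with a gripper value outside its range is refused whole. "jaw" is the closure, from -1 (fully open) to 1 (shut), set as the call begins (left out, the last holds). The fingers move at their own pace and stop on an object; "force" is the grip in N (left out, the last holds). Time passes only in rows, so rows that repeat a pose let the fingers close. It gives the time, the measured TCP pose, the force, the opening and the grip force at its end, in the units of the state.
- sensors.get_state(): the state, without advancing time (a new reading comes with each control period).
- eyes.snapshot(name): name is "scene" or "top" or "wrist"; returns (picture, depth): 400x640x3 uint8, red, green, blue; 400x640 float32, m along the optical axis (not along the pixel's ray), 0 where there is no reading.
- eyes.calibration(name): a dict with "fov_y" (degrees; the focal length in pixels is half the picture's height over the tangent of half this angle, whatever the lens; pixels are square), "cx", "cy" (the principal point, pixels), "dist_coeffs" ([k1, k2, p1, p2, k3] as OpenCV has them; the pictures are not rectified), "world_from_camera" (4x4, takes a point from camera to world coordinates). Camera axes: x right, y down, z forward; pixel columns grow to the right and rows downward; lengths in m; the calibration is good to about 2 mm. A picture is of the moment at which its call begins: read the wrist's pose just before it. calibration takes no time and is no camera call; for the wrist camera it gives the pose at the moment of the call.
- finish_job(): hands the job in; it is judged then, once.
The state is a dict: "clock": time; "q": joint angles; "qd": joint speeds; "joint_torque": joint torques, N m; "tool_pos": TCP position; "eef_rot": TCP orientation; "contact_force": force on the tool from outside, world axes, zero at the start; "moment": the same for the moment, N m; "opening": opening from 0.0 (shut) to 1.0 (fully open); "finger_force": force on a finger pad.
Only numpy, scipy, OpenCV 4.12 (cv2) and the standard library are available. Lean on these libraries where they do the work, as an engineer would, in place of code of your own. Each camera call takes 0.05 s, during which the arm holds its last target. There are 200 camera calls.

## Task

Lower the hinged glass frame gently until it lies flat on the bed of the proofing board, without touching the glass or pressing hard on the frame. Then lift the spring-loaded turnbutton, turn it over the frame's near rail and let it drop fully home in the slot of the steel strike, so that the frame is secured. Leave everything else on the table undisturbed.

Things in the scene. Friction and masses are not known exactly. Their poses are not given: they have to be found in the camera images.
- press: fixed plywood proofing board, 300 x 280 x 20 mm, with a raised bed on it; origin on the table under the middle (the board spans its own x -165..135 mm, y +-140 mm). Its x axis points from the turnbutton to the frame's hinge, y to its left, z up
- frame (a joint): angle of the hinged glazed wooden frame: 0 = flat, resting on the bed's springy felt pads (closed; gives 1 to 3 mm when pressed), grows as its near edge rises, up to 1.5 rad. Stiff hinge: it stays where it is left. Rails 20 mm thick, 220 mm wide over all; near rail 155 to 185 mm from the hinge line, side rails over y 86..110 mm each side
- frame_hinge (a point): middle of the frame's hinge line, 46 mm above the table at press x = +100 mm; the line runs along the press's y axis. Axes: those of the frame (turn with it)
- front_edge (a point): middle of the top of the near rail, 170 mm from the hinge line, 56 mm above the table when closed. Own -x points away from the hinge, z out of the top face. Around it is the steel strike: two plates, each 45 mm along the rail, 30 deep, 9 high, with a 27 mm open slot between. The slot's middle is up to 7 mm to either side of this point; not measured: find it by eye or by feel
- button (a joint): angle of the steel turnbutton about its upright pivot, counterclockwise from above: 0 = its arm points along press +x, square over the near rail; 2 to 2.8 = swung away; range -0.35..2.9. Stays where it is left. The arm drops home somewhere between -0.2 and 0.2, depending on where the slot is
- stem (a joint): height of the spring-loaded turnbutton above its lowest position, 0..0.022 m; a spring pulls it down with 5 to 7 N. 0 = down (arm underside 53 mm above the table, 3 mm below the closed rail's top: it must be lifted to swing over the rail); about 0.010 = lying on top of the strike's plates; about 0.001 = home in the slot
- wing_top (a point): middle of the top of the turnbutton's grip, on the pivot axis (press x = -125 mm, y = 0), 97 mm above the table when down. The grip is an upright bar 50 mm long, 14 thick, 34 high, on a flat arm 18 wide, 10 thick, which reaches 70 mm from the pivot to its tip and 25 mm the other way. Axes: x along the arm to its tip and along the grip's length, z up
- ink_tin: closed ink tin standing, 80 mm diameter, 100 mm high, origin under its centre; leave alone
- ink_tube: black ink bottle standing, 48 mm diameter, 170 mm high, origin under its centre; leave alone
- brayer: hand ink roller lying down (rubber roll 90 x 36 mm, handle 85 mm to its own -x), origin under the roll's middle; leave alone
- type_a: dark wooden printing block 60 x 35 x 23 mm lying on the board's near left corner, origin under its centre; leave alone
- type_b: dark wooden printing block 35 x 50 x 23 mm lying on the board's near right corner, origin under its centre; leave alone
- lino: mounted lino plate 90 x 70 x 10 mm lying flat, origin under its centre; leave alone
- glass_mid (a point): middle of the top face of the frame's fragile glass pane, 125 x 172 x 4 mm, which lies 8 mm below the rails' top face. Axes: those of the frame

How it is judged:
On the way, in this order (a step that is already met when the one before it is completed fails the run):
1. the frame lies flat on the bed, with the turnbutton still swung away (value of joint frame below 0.03 rad and value of joint button above 1 rad), for 0.2 s.
2. the turnbutton has been turned over the rail and dropped into the strike's slot (value of joint frame below 0.025 rad and value of joint button between -0.26 and 0.26 rad and value of joint stem below 0.006 m), for 0.2 s.
At the end, for the whole second after the job is handed in: the frame is closed (within 0.025 rad of flat) and the turnbutton's arm lies at rest over the near rail (within 0.26 rad of square), down in the slot of the strike (stem below 6 mm; resting on top of the plates, at about 10 mm, is not home) (all of step 2 and velocity of joint button between -0.1 and 0.1 rad/s); the robot touches nothing.
It fails at once if the frame slammed (closing faster than 2.5 rad/s) (velocity of joint frame below -2.5 rad/s).
It fails at once if the robot pressed on the glass (more than 3 N) (contact force between any of the arm, the fingers and frame_c4 above 3 N).
It fails at once if the robot pressed on the frame with more than 40 N (contact force between any of the arm, the fingers and frame above 40 N).
It fails at once if another thing on the table was moved by more than 30 mm (distance of any of ink_tin, ink_tube, brayer, type_a, type_b, lino from where it was at the start of the episode above 0.03 m).
It also fails if it takes over 67 s, if anything falls off the work surface, if the arm or the gripper's body presses on something with over 40 N, if the wrist force passes 120 N, or if a joint passes its speed limit or range.

## Working session

There is one attempt and no reset: what is moved stays moved. The work goes in short steps, Python scripts to look and compute and a tool call to move; the robot and the scene stay as the last step left them, time stands still between calls to the robot, and variables do not carry over. Pictures are saved under pics/ and viewed, at most 10 in all, crops included, and the job is handed in when it is done.

Besides the shell and the picture viewer there is one more tool, called as name(argument=value, ...) on one line, values as JSON. send_rows: Moves the arm, as the interface text tells. Scaled input: -1 to 1 covers 30 cm each way for a shift and 2 pi rad each way for a turn. Its arguments: {"type":"object","properties":{"rows":{"type":"string"},"jaw":{"type":"number"},"force":{"type":"number"}},"required":["rows"]}

```bash
ls; mkdir -p pics; cat > h.py <<'E'
import numpy as np,cv2
from plant import sensors,eyes,finish_job
def K(c):
    f=200/np.tan(np.radians(c['fov_y'])/2); return np.array([[f,0,c['cx']],[0,f,c['cy']],[0,0,1.]])
def rays(c,px):
    p=cv2.undistortPoints(np.array(px,float).reshape(-1,1,2),K(c),np.array(c['dist_coeffs'],float)).reshape(-1,2)
    T=np.array(c['world_from_camera']); d=np.c_[p,np.ones(len(p))]@T[:3,:3].T
    return T[:3,3],d
def onplane(c,px,z):
    o,d=rays(c,px); return o+d*((z-o[2])/d[:,2])[:,None]
def bydepth(c,px,dep):
    o,d=rays(c,px); z=np.array([dep[int(round(v)),int(round(u))] for u,v in px]); return o+d*z[:,None]
def tri(c1,p1,c2,p2):
    o1,d1=rays(c1,[p1]);o2,d2=rays(c2,[p2]);d1=d1[0];d2=d2[0]
    s=np.linalg.lstsq(np.c_[d1,-d2],o2-o1,rcond=None)[0]; a=o1+s[0]*d1;b=o2+s[1]*d2
    return (a+b)/2,np.linalg.norm(a-b)
def proj(c,P):
    T=np.linalg.inv(np.array(c['world_from_camera']));r=cv2.Rodrigues(T[:3,:3])[0]
    return cv2.projectPoints(np.array(P,float).reshape(-1,1,3),r,T[:3,3],K(c),np.array(c['dist_coeffs'],float))[0].reshape(-1,2)
E
python3 - <<'E'
from h import *
s=sensors.get_state();print({k:np.round(v,3) for k,v in s.items()})
for n in('scene','top','wrist'):
    c=eyes.calibration(n);im,d=eyes.snapshot(n);np.savez('s_'+n,im=im,d=d,c=c);cv2.imwrite(f'pics/{n}0.png',im[...,::-1]);print(n,np.round(c['world_from_camera'],2).tolist(),c['fov_y'])
E
```

```text
pics
{'clock': np.float64(0.0), 'q': array([-1.267,  0.69 , -0.194,  1.566,  0.157,  0.902, -0.215]), 'qd': array([-0.002,  0.001, -0.001, -0.   ,  0.001, -0.001, -0.   ]), 'joint_torque': array([-0.0000e+00, -5.2757e+01, -1.2670e+00, -1.5342e+01, -5.3000e-02,
        7.0000e-03,  0.0000e+00]), 'tool_pos': array([0.166, 0.602, 0.238]), 'eef_rot': array([ 0.134,  0.991, -0.001, -0.   ]), 'contact_force': array([-0.025,  0.98 , -0.905]), 'moment': array([0.03 , 0.008, 0.012]), 'finger_force': np.float64(0.0), 'opening': np.float64(1.001)}
scene [[0.9, 0.34, -0.29, 0.94], [0.44, -0.69, 0.57, -0.64], [-0.01, -0.64, -0.77, 1.04], [0.0, 0.0, 0.0, 1.0]] 46.2954545074745
top [[0.1, -0.97, 0.23, 0.36], [-0.99, -0.1, 0.03, 0.04], [-0.01, -0.24, -0.97, 0.91], [0.0, 0.0, 0.0, 1.0]] 54.08524970033404
wrist [[0.27, 0.92, 0.27, 0.1], [0.96, -0.25, -0.08, 0.62], [-0.0, 0.28, -0.96, 0.39], [0.0, 0.0, 0.0, 1.0]] 63.03778502392415
```

View pics/scene0.png

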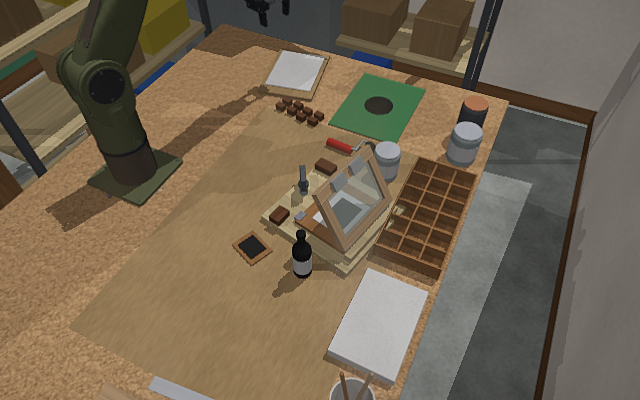

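View pics/top0.png

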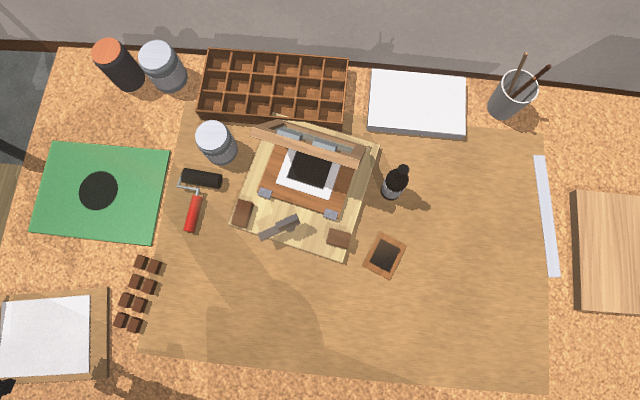

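The overview shows the press around top pixels (230–380, 120–265). The frame stands raised with its near rail at about (250,130)–(365,163), and the button's grip is near (280,228). I'll enlarge both views.

```bash
python3 - <<'E'
import cv2
a=cv2.imread('pics/top0.png')[105:275,220:400];cv2.imwrite('pics/tc.png',cv2.resize(a,None,fx=3.5,fy=3.5,interpolation=2))
a=cv2.imread('pics/scene0.png')[135:285,240:420];cv2.imwrite('pics/sc.png',cv2.resize(a,None,fx=4,fy=4,interpolation=2))
E
```

```text
(no output)
```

View pics/tc.png

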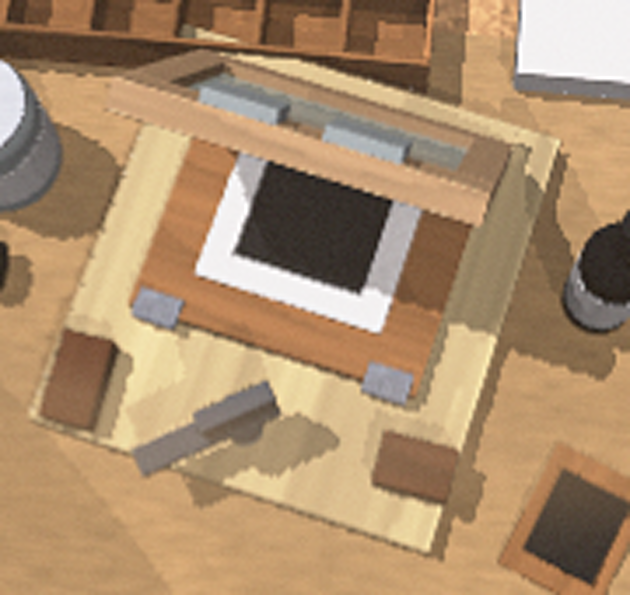

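View pics/sc.png

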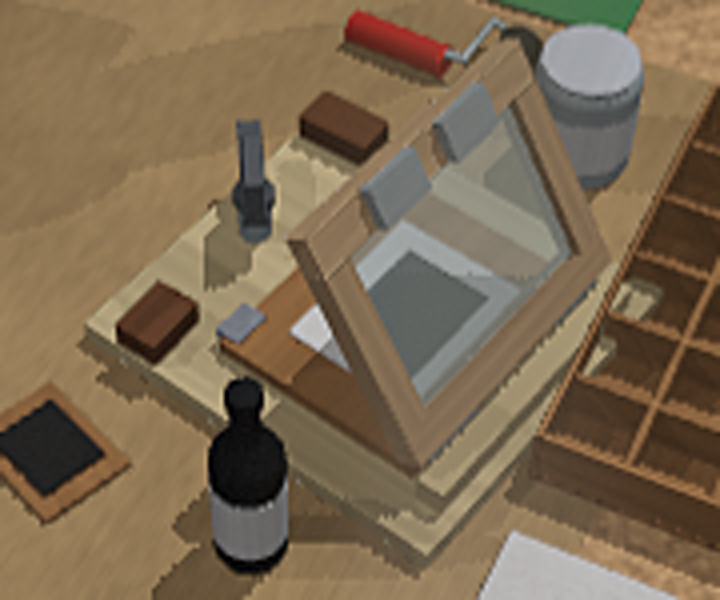

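The top crop shows the board corners, with near-left at (32,415), near-right at (435,550) and far-right at (558,150). The grip top is centred at about (237,410), with the arm tip near (145,460). The near rail's end face runs from (105,95) to (485,215). The scene crop shows the near-right corner at (88,328), the grip at about (252,190), and strike plates at (395,190) and (465,120).

```bash
python3 - <<'E'
from h import *
L={n:np.load(f's_{n}.npz',allow_pickle=True) for n in('top','scene')}
ct,cs=[L[n]['c'].item() for n in('top','scene')];dt,ds=L['top']['d'],L['scene']['d']
T=lambda p:[(220+x/3.5-.36,105+y/3.5-.36) for x,y in p]
S=lambda p:[(240+x/4-.37,135+y/4-.37) for x,y in p]
tp=T([(32,415),(435,550),(558,148)]);sp=S([(88,328),(425,545)])
P=onplane(ct,tp,.02);print('board top',P.round(4).tolist());print('scene NR,FR',onplane(cs,sp,.02).round(4).tolist())
print('tri NR',tri(ct,tp[1],cs,sp[0]),'FR',tri(ct,tp[2],cs,sp[1]))
NL,NR,FR=P; y=NL-NR;x=FR-NR;print('len',np.linalg.norm(y),np.linalg.norm(x),'yaw',np.degrees([np.arctan2(x[1],x[0]),np.arctan2(-y[0],y[1])]))
yaw=np.mean([np.arctan2(x[1],x[0]),np.arctan2(-y[0],y[1])])
R=np.array([[np.cos(yaw),-np.sin(yaw),0],[np.sin(yaw),np.cos(yaw),0],[0,0,1]])
M=(NL+FR)/2; O=M-R@[-.015,0,0];O[2]=0;print('O',O,yaw)
np.savez('press',O=O,R=R,yaw=yaw)
inv=lambda p:((p-O)@R).round(4)
# depth clouds in press coordinates
for n,c,d in(('top',ct,dt),('scene',cs,ds)):
    v,u=np.mgrid[0:400,0:640];m=d>0;px=np.c_[u[m],v[m]];o,r=rays(c,px);W=o+r*d[m][:,None];Q=(W-O)@R
    k=(abs(Q[:,0])<.2)&(abs(Q[:,1])<.14)&(Q[:,2]>.015);np.save('cl_'+n,np.c_[Q,px][k]);Q=Q[k]
    b=(Q[:,0]<-.05)&(Q[:,2]>.05)&(abs(Q[:,1])<.09)&(Q[:,2]<.11)
    B=Q[b];print(n,'button n',len(B),'zmax',np.percentile(B[:,2],97) if len(B) else 0)
    g=B[B[:,2]>.085]; 
    if len(g)>5:
        w,V=np.linalg.eigh(np.cov(g[:,:2].T));print(' grip mean',g.mean(0).round(4),'dir',np.arctan2(V[1,1],V[0,1]),w**.5)
    a=B[(B[:,2]<.07)];print(' arm mean',a.mean(0).round(4),len(a))
    f=Q[(Q[:,2]>.09)&(Q[:,0]>-.06)];print(' frame hi z',np.sort(f[:,2])[-5:], 'x min',f[:,0].min())
    e=f[f[:,2]>np.percentile(f[:,2],98)];print(' top edge mean',e.mean(0), 'y',f[f[:,2]>.15][:,1].min(),f[f[:,2]>.15][:,1].max())
# other things around: heights >.03 outside board
E
```

```text
board top [[0.5002, 0.2808, 0.02], [0.4389, 0.0081, 0.02], [0.7215, -0.0524, 0.02]]
scene NR,FR [[0.4424, 0.0068, 0.02], [0.7243, -0.0504, 0.02]]
tri NR (array([0.43993203, 0.00852765, 0.01632866]), np.float64(0.0018307929651477054)) FR (array([ 0.72303073, -0.05139628,  0.01953296]), np.float64(0.0033098075133301016))
len 0.2795643303357489 0.28897181501317837 yaw [-12.07683977 -12.66468303]
O [0.62550041 0.11101414 0.        ] -0.21591051736095102
top button n 467 zmax 0.09926343286089068
 grip mean [-0.1241  0.0013  0.0962] dir 2.3187296179816146 [0.00438627 0.01441212]
 arm mean [-0.1495  0.0254  0.063 ] 257
 frame hi z [0.21571452 0.21573052 0.21574783 0.21588817 0.21625528] x min -0.003946758861628264
 top edge mean [ 0.01981854 -0.00631624  0.21456926] y -0.10911582644520475 0.1118687650604541
scene button n 195 zmax 0.10034109389473542
 grip mean [-0.1184 -0.0045  0.0958] dir 2.338528028774602 [0.00407449 0.01582524]
 arm mean [-0.1297  0.0076  0.0623] 99
 frame hi z [0.21508332 0.21512407 0.21555894 0.21570485 0.21572379] x min -0.0019538978758640684
 top edge mean [ 0.02215863 -0.00717413  0.21285267] y -0.11430422264054055 0.10953039227947783
```

```bash
cat >> h.py <<'E'
from scipy.spatial.transform import Rotation as Ro
P=np.load('press.npz') if __import__('os').path.exists('press.npz') else None
def go(targets,cmd=None,psi=0.):
    """targets: press xyz; psi: wanted press angle of tool y minus 90deg; prints rows (normalised)"""
    s=sensors.get_state();p=s['tool_pos'] if cmd is None else np.array(cmd);R=Ro.from_quat(s['eef_rot']).as_matrix()
    cur=np.arctan2(R[1,1],R[0,1]);want=np.pi/2+P['yaw']+psi
    d=(want-cur+np.pi/2)%np.pi-np.pi/2
    for t in np.atleast_2d(targets):
        w=P['O']+P['R']@t; print('world',w.round(4),'row',(R.T@(w-p)/.3).round(3),'turn',round(-d/2/np.pi,4))
def here():
    s=sensors.get_state();R=Ro.from_quat(s['eef_rot']).as_matrix()
    print('t',s['clock'],'press',((s['tool_pos']-P['O'])@P['R']).round(4),'psi',np.arctan2(R[1,1],R[0,1])-np.pi/2-P['yaw'],'F',((s['contact_force'])@P['R']).round(1),'open',s['opening'],'tilt',R[2].round(4))
E
python3 - <<'E'
from h import *
here();go([[.06,.085,.26],[.06,.085,.215]])
E
```

```text
t 0.15 press [-0.5535  0.3812  0.2381] psi -0.05381179701110583 F [ 0.1 -0.6  0.5] open 0.9986526648037963 tilt [-1.0e-04 -1.4e-03 -1.0e+00]
world [0.7023 0.1812 0.26  ] row [-2.095 -0.876 -0.072] turn -0.0086
world [0.7023 0.1812 0.215 ] row [-2.095 -0.876  0.078] turn -0.0086
```

send_rows(rows="-1 -0.42 -0.1 -0.0086;-1 -0.42 -0.1 -0.0086;-1 -0.42 -0.1 -0.0086;-1 -0.42 -0.1 -0.0086;-1 -0.42 -0.1 -0.0086;-1 -0.42 -0.1 -0.0086;-1 -0.42 -0.1 -0.0086;-1 -0.42 -0.1 -0.0086;-1 -0.42 -0.1 -0.0086", jaw=1)

```text
clock: 0.9
tool_pos: [0.4304, 0.3934, 0.2688]
eef_rot: [0.114, 0.993, -0.002, 0.003]
contact_force: [0.4, -1.1, 0.7]
opening: 0.343
finger_force: 0.0
```

send_rows(rows="-1 -0.43 0 0;-1 -0.43 0 0;-1 -0.43 0 0;-1 -0.43 0 0;-1 -0.43 0 0;-1 -0.43 0 0;-1 -0.43 0 0;-1 -0.43 0 0;-1 -0.43 0 0;-1 -0.43 0 0")

```text
clock: 1.73
tool_pos: [0.6887, 0.2083, 0.2674]
eef_rot: [0.11, 0.994, -0.001, -0.0]
contact_force: [-0.1, -0.0, 0.2]
opening: 0.006
finger_force: 0.0
```

```bash
python3 - <<'E'
from h import *
here();go([[.06,.085,.26],[.06,.085,.215]])
c=eyes.calibration('wrist');im,d=eyes.snapshot('wrist');np.savez('s_wrist',im=im,d=d,c=c);cv2.imwrite('pics/wrist1.png',im[...,::-1])
E
```

```text
t 1.7333 press [0.0409 0.1085 0.2674] psi -0.0043554773277261205 F [-0.1 -0.   0.2] open 0.00592979147038029 tilt [ 5.0e-04 -1.3e-03 -1.0e+00]
world [0.7023 0.1812 0.26  ] row [-0.064 -0.078  0.025] turn -0.0007
world [0.7023 0.1812 0.215 ] row [-0.064 -0.078  0.175] turn -0.0007
```

View pics/wrist1.png

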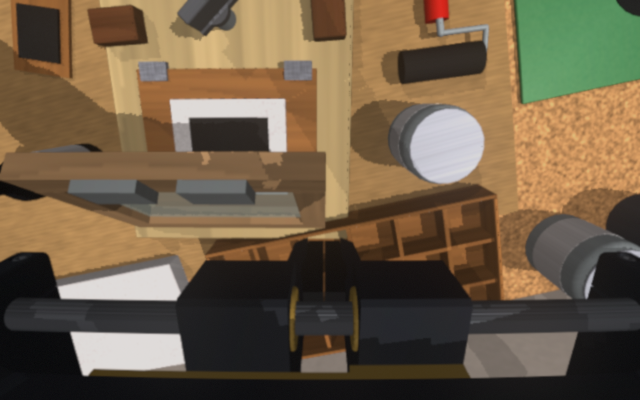

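The wrist view shows the near rail at v 152–190, with its left end at u≈325, the strike plates at (110,190) and (213,188), and the fingers at (325,250), beyond the rail as intended. Next I'll get the rail profile from the depth.

```bash
python3 - <<'E'
from h import *
L=np.load('s_wrist.npz',allow_pickle=True);c=L['c'].item();d=L['d']
for u in (290,310):
    px=[(u,v) for v in range(148,232,4)];Q=((bydepth(c,px,d)-P['O'])@P['R']).round(3);print(np.c_[[p[1] for p in px],Q].tolist())
E
```

```text
[[148.0, 0.018, 0.069, 0.036], [152.0, -0.001, 0.086, 0.202], [156.0, 0.001, 0.086, 0.204], [160.0, 0.004, 0.086, 0.204], [164.0, 0.006, 0.086, 0.205], [168.0, 0.008, 0.086, 0.207], [172.0, 0.011, 0.086, 0.209], [176.0, 0.013, 0.086, 0.211], [180.0, 0.016, 0.086, 0.21], [184.0, 0.02, 0.085, 0.202], [188.0, 0.025, 0.084, 0.193], [192.0, 0.038, 0.08, 0.157], [196.0, 0.044, 0.079, 0.147], [200.0, 0.051, 0.078, 0.136], [204.0, 0.059, 0.076, 0.122], [208.0, 0.067, 0.074, 0.109], [212.0, 0.077, 0.072, 0.092], [216.0, 0.087, 0.07, 0.077], [220.0, 0.092, 0.07, 0.077], [224.0, 0.097, 0.07, 0.076], [228.0, 0.114, 0.066, 0.044]]
[[148.0, 0.018, 0.092, 0.035], [152.0, -0.001, 0.099, 0.201], [156.0, 0.001, 0.099, 0.203], [160.0, 0.004, 0.099, 0.204], [164.0, 0.006, 0.099, 0.206], [168.0, 0.008, 0.099, 0.208], [172.0, 0.011, 0.099, 0.209], [176.0, 0.013, 0.099, 0.21], [180.0, 0.016, 0.099, 0.21], [184.0, 0.02, 0.099, 0.201], [188.0, 0.025, 0.098, 0.194], [192.0, 0.03, 0.098, 0.185], [196.0, 0.036, 0.097, 0.176], [200.0, 0.042, 0.097, 0.167], [204.0, 0.049, 0.096, 0.156], [208.0, 0.057, 0.096, 0.143], [212.0, 0.065, 0.095, 0.129], [216.0, 0.074, 0.094, 0.114], [220.0, 0.085, 0.093, 0.096], [224.0, 0.097, 0.092, 0.076], [228.0, 0.114, 0.091, 0.044]]
```

send_rows(rows="-0.06 -0.08 0.02 0;-0.06 -0.08 0.02 0;-0.06 -0.08 0.17 0;-0.06 -0.08 0.17 0;-0.06 -0.08 0.17 0")

```text
clock: 2.2
tool_pos: [0.6968, 0.1847, 0.2153]
eef_rot: [0.106, 0.994, -0.001, -0.003]
contact_force: [-0.7, 0.4, 0.9]
opening: 0.003
finger_force: 0.0
```

```bash
python3 - <<'E'
from h import *
O=P['O']+P['R']@[.0027,0,0]; np.savez('press',O=O,R=P['R'],yaw=P['yaw'])
E
cat >> h.py <<'E'
def arc(a,r=.176,y=.085):
    a=np.asarray(a);c,s=np.cos(a),np.sin(a)
    return np.c_[.1-r*c+.01*s+.009,0*a+y,.046+r*s+.01*c]
E
python3 - <<'E'
from h import *
eyes.snapshot('top');here();go(arc(np.arange(1.1,.6,-.05)))
E
```

```text
t 2.25 press [0.0527 0.088  0.2176] psi 0.002489166208756055 F [-0.3 -0.5  0.7] open 0.0055993603198981985 tilt [ 2.7e-03 -4.0e-04 -1.0e+00]
world [0.6835 0.1853 0.2074] row [ 0.049 -0.01   0.034] turn 0.0004
world [0.6758 0.187  0.2036] row [ 0.075 -0.01   0.047] turn 0.0004
world [0.6682 0.1887 0.1995] row [ 0.101 -0.01   0.06 ] turn 0.0004
world [0.6608 0.1903 0.195 ] row [ 0.126 -0.01   0.076] turn 0.0004
world [0.6536 0.1919 0.1901] row [ 0.151 -0.01   0.092] turn 0.0004
world [0.6467 0.1934 0.1848] row [ 0.174 -0.01   0.11 ] turn 0.0004
world [0.6401 0.1948 0.1792] row [ 0.197 -0.01   0.128] turn 0.0004
world [0.6337 0.1962 0.1733] row [ 0.218 -0.009  0.148] turn 0.0004
world [0.6276 0.1976 0.167 ] row [ 0.239 -0.009  0.169] turn 0.0004
world [0.6219 0.1988 0.1605] row [ 0.259 -0.009  0.191] turn 0.0004
world [0.6164 0.2    0.1536] row [ 0.277 -0.009  0.214] turn 0.0004
```

send_rows(rows="0.05 -0.01 0.034 0;0.075 -0.01 0.047 0;0.1 -0.01 0.06 0;0.126 -0.01 0.076 0;0.15 -0.01 0.092 0")

```text
clock: 2.67
tool_pos: [0.6569, 0.1915, 0.1933]
eef_rot: [0.107, 0.994, 0.001, 0.003]
contact_force: [1.4, -0.7, 2.2]
opening: 0.005
finger_force: 1.1
```

```bash
python3 - <<'E'
from h import *
here();go(arc(np.arange(.85,.2,-.05)))
E
```

```text
t 2.6667 press [0.0108 0.0853 0.1933] psi 0.0008068308850224248 F [ 1.5 -0.4  2.2] open 0.004757341977252096 tilt [-0.0055  0.0028 -1.    ]
world [0.6467 0.1934 0.1848] row [ 0.035 -0.001  0.028] turn 0.0001
world [0.6401 0.1948 0.1792] row [ 0.058 -0.001  0.047] turn 0.0001
world [0.6337 0.1962 0.1733] row [ 0.08  -0.001  0.066] turn 0.0001
world [0.6276 0.1976 0.167 ] row [ 0.1   -0.001  0.087] turn 0.0001
world [0.6219 0.1988 0.1605] row [ 0.12  -0.001  0.109] turn 0.0001
world [0.6164 0.2    0.1536] row [ 0.139 -0.001  0.131] turn 0.0001
world [0.6114 0.2011 0.1465] row [ 0.156 -0.001  0.155] turn 0.0001
world [0.6066 0.2022 0.1392] row [ 0.172 -0.001  0.179] turn 0.0001
world [0.6023 0.2031 0.1316] row [ 0.188 -0.001  0.205] turn 0.0001
world [0.5983 0.204  0.1237] row [ 0.201 -0.002  0.231] turn 0.0001
world [0.5947 0.2048 0.1157] row [ 0.214 -0.002  0.257] turn 0.0001
world [0.5915 0.2055 0.1076] row [ 0.225 -0.002  0.284] turn 0.0001
world [0.5887 0.2061 0.0992] row [ 0.235 -0.002  0.312] turn 0.0001
```

send_rows(rows="0.025 0 0.018 0;0.048 0 0.037 0;0.07 0 0.056 0;0.09 0 0.077 0;0.11 0 0.099 0;0.128 0 0.121 0;0.145 0 0.145 0;0.162 0 0.169 0;0.177 0 0.195 0;0.19 0 0.22 0")

```text
clock: 3.5
tool_pos: [0.5992, 0.2026, 0.1231]
eef_rot: [0.108, 0.994, 0.0, -0.0]
contact_force: [-0.2, 0.5, 0.6]
opening: 0.009
finger_force: 0.6
```

```bash
python3 - <<'E'
from h import *
here();go(arc(np.arange(.35,-.06,-.05)))
E
```

```text
t 3.5 press [-0.048   0.0838  0.1231] psi 0.0003380594257280656 F [-0.3  0.4  0.6] open 0.009147403309412477 tilt [ 3.e-04  0.e+00 -1.e+00]
world [0.5947 0.2048 0.1157] row [0.016 0.004 0.025] turn 0.0001
world [0.5915 0.2055 0.1076] row [0.027 0.004 0.052] turn 0.0001
world [0.5887 0.2061 0.0992] row [0.037 0.004 0.08 ] turn 0.0001
world [0.5863 0.2066 0.0908] row [0.045 0.004 0.108] turn 0.0001
world [0.5843 0.2071 0.0822] row [0.052 0.004 0.137] turn 0.0001
world [0.5827 0.2074 0.0735] row [0.057 0.004 0.165] turn 0.0001
world [0.5816 0.2077 0.0648] row [0.061 0.004 0.195] turn 0.0001
world [0.5809 0.2078 0.056 ] row [0.063 0.004 0.224] turn 0.0001
world [0.5806 0.2079 0.0472] row [0.064 0.004 0.253] turn 0.0001
```

send_rows(rows="0.016 0.004 0.025 0;0.027 0.004 0.05 0;0.037 0.004 0.075 0;0.045 0.004 0.1 0;0.05 0.004 0.125 0;0.055 0.004 0.15 0;0.06 0.004 0.17 0;0.06 0.004 0.185 0;0.06 0.004 0.2 0;0.06 0.004 0.2 0")

```text
clock: 4.33
tool_pos: [0.5818, 0.2074, 0.0631]
eef_rot: [0.108, 0.994, -0.0, -0.001]
contact_force: [-0.2, 0.4, -0.6]
opening: 0.009
finger_force: 0.0
```

```bash
python3 - <<'E'
from h import *
here()
c=eyes.calibration('top');im,d=eyes.snapshot('top');a=im[105:275,220:400];cv2.imwrite('pics/tc2.png',cv2.resize(a[...,::-1],None,fx=3.5,fy=3.5,interpolation=2))
E
```

```text
t 4.3333 press [-0.066   0.0848  0.0631] psi 0.0003964985049773606 F [-0.3  0.3 -0.6] open 0.008922124569586399 tilt [ 1.3e-03 -6.0e-04 -1.0e+00]
```

View pics/tc2.png

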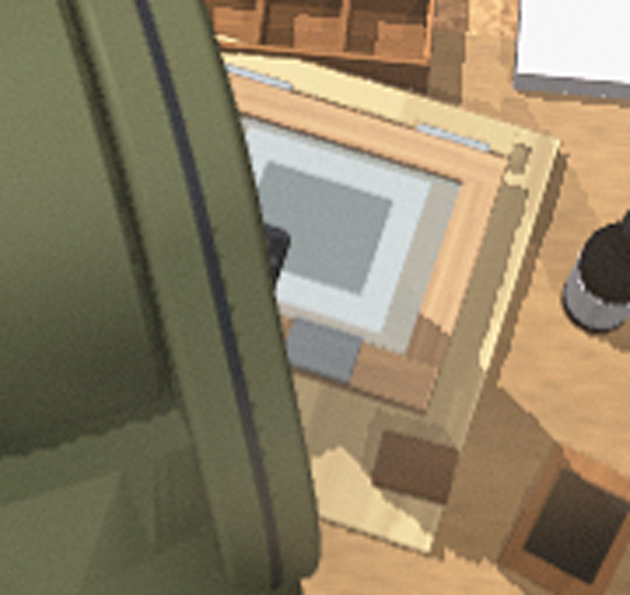

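The frame is almost flat, with the right strike plate at (323,345). I'll creep down until contact.

send_rows(rows="0 0 0.007 0;0 0 0.014 0;0 0 0.02 0;0 0 0.02 0")

```text
clock: 4.72
tool_pos: [0.5825, 0.2076, 0.058]
eef_rot: [0.108, 0.994, 0.0, 0.0]
contact_force: [0.5, 1.2, 0.2]
opening: 0.006
finger_force: 0.0
```

send_rows(rows="0 0 0.003 0;0 0 0.006 0;0 0 0.01 0;0 0 0.01 0")

```text
clock: 5.05
tool_pos: [0.5824, 0.2075, 0.0555]
eef_rot: [0.108, 0.994, 0.0, 0.0]
contact_force: [-1.6, -0.0, 2.9]
opening: 0.005
finger_force: 2.0
```

send_rows(rows="0 0 0.003 0;0 0 0.006 0;0 0 0.006 0;0 0 0.006 0")

```text
clock: 5.38
tool_pos: [0.5824, 0.2076, 0.0547]
eef_rot: [0.108, 0.994, 0.0, 0.0]
contact_force: [-4.1, -1.9, 11.9]
opening: 0.002
finger_force: 6.0
```

```bash
python3 - <<'E'
from h import *
here()
c=eyes.calibration('scene');im,d=eyes.snapshot('scene')
v,u=np.mgrid[140:290,240:420];px=np.c_[u.ravel(),v.ravel()];Q=(bydepth(c,px,d)-P['O'])@P['R'];Q=Q[d[px[:,1],px[:,0]]>0]
for x0 in(.09,-.07):
  for y0 in(-.1,):
    k=(abs(Q[:,0]-x0)<.012)&(abs(Q[:,1]-y0)<.008)&(Q[:,2]>.03);print(x0,k.sum(),np.percentile(Q[k,2],[10,50,90]) if k.sum() else '')
E
```

```text
t 5.3833 press [-0.0655  0.0851  0.0547] psi 0.00021892171968951324 F [-3.6 -2.7 11.9] open 0.002021122367255168 tilt [-5.e-04  2.e-04 -1.e+00]
0.09 56 [0.04405549 0.05472651 0.0576471 ]
-0.07 43 [0.05194856 0.05489835 0.0566316 ]
```

The frame is flat: the scene depth gives 0.055 at both the hinge and near rails. Next I'll lift and look at the slot and button from above.

send_rows(rows="0 0 -0.2 0;0 0 -0.4 0;0.08 0.28 -0.72 0;0.08 0.28 -0.72 0;0.08 0.28 -0.72 0;0.08 0.28 -0.72 0;0.08 0.28 -0.72 0;0.08 0.28 -0.72 0;0.08 0.28 -0.72 0;0.08 0.28 -0.72 0")

```text
clock: 6.27
tool_pos: [0.5765, 0.2924, 0.2675]
eef_rot: [0.108, 0.994, -0.002, -0.001]
contact_force: [0.6, 0.0, -0.2]
opening: 0.002
finger_force: 0.0
```

```bash
python3 - <<'E'
from h import *
here()
c=eyes.calibration('wrist');im,d=eyes.snapshot('wrist');np.savez('s_w2',im=im,d=d,c=c);cv2.imwrite('pics/wrist2.png',im[...,::-1])
E
```

```text
t 6.2667 press [-0.0894  0.1667  0.2675] psi -0.001404724848999006 F [ 0.6  0.2 -0.2] open 0.002304972982591135 tilt [ 0.0019 -0.0036 -1.    ]
```

View pics/wrist2.png

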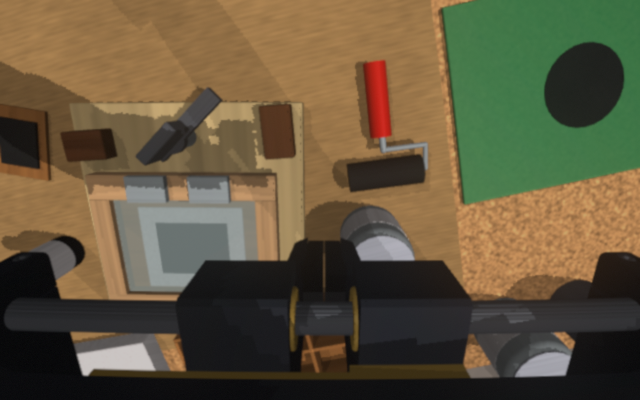

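The frame is flat in this view. The strike plates are at u 127–167 and 188–230 (v≈189), so the slot is around u 177. The button is at (175,135) with its arm tip at (210,97). I'll measure these with masks and rays at the known heights.

```bash
cat > m.py <<'E'
from h import *
import sys
def meas(f):
    L=np.load(f,allow_pickle=True);c=L['c'].item();d=L['d'];im=L['im'];hsv=cv2.cvtColor(im,cv2.COLOR_RGB2HSV)
    v,u=np.mgrid[0:400,0:640];m=d>0;px=np.c_[u[m],v[m]];o,r=rays(c,px);Q=np.full((400,640,3),9.);Q[m]=(o+r*d[m][:,None]-P['O'])@P['R']
    X,Y,Z=Q[...,0],Q[...,1],Q[...,2]
    pr=lambda p,z:(onplane(c,p,z)-P['O'])@P['R']
    st=(abs(X+.07)<.03)&(abs(Y)<.075)&(hsv[...,1]<75)&(Z>.05)&(Z<.075)
    n,lab,s,cen=cv2.connectedComponentsWithStats(st.astype(np.uint8))
    for i in range(1,n):
        if s[i,4]>100:
            cr=pr(cv2.boxPoints(cv2.minAreaRect(np.argwhere(lab==i)[:,::-1].astype(np.float32))),.065);print('plate',s[i],cen[i].round(1),'z',np.median(Z[lab==i]).round(4),'y',np.sort(cr[:,1]).round(4),'x',np.sort(cr[:,0]).round(4))
    for nm,lo,hi,z in(('grip',.091,.105,.097),('arm',.05,.071,.063)):
        g=(np.hypot(X+.125,Y)<.085)&(X<-.095 if nm=='grip' else X<-.1)&(Z>lo)&(Z<hi)&(hsv[...,1]<90)
        n,lab,s,cen=cv2.connectedComponentsWithStats(g.astype(np.uint8));i=1+np.argmax(s[1:,4])
        pts=pr(np.argwhere(lab==i)[:,::-1].astype(float),z)[:,:2].astype(np.float32);(cx,cy),(w,h),an=cv2.minAreaRect(pts);b=cv2.boxPoints(((cx,cy),(w,h),an))
        e=b[1]-b[0] if np.linalg.norm(b[1]-b[0])>np.linalg.norm(b[2]-b[1]) else b[2]-b[1]
        print(nm,s[i,4],'zmed',np.median(Z[lab==i]).round(4),'c',round(cx,4),round(cy,4),'size',round(w,4),round(h,4),'ang',round(np.arctan2(e[1],e[0])%np.pi,3))
if __name__=='__main__': meas(sys.argv[1])
E
python3 m.py s_w2.npz; python3 -c "
from h import *
here();go([[0,0,.26],[-.1,-.03,.26]])"
```

```text
plate [ 123  175   46   37 1217] [146.1 189. ] z 0.0663 y [-0.0661 -0.0586 -0.013  -0.0073] x [-0.0873 -0.0871 -0.045  -0.0449]
plate [ 185  175   46   37 1224] [208.3 189.1] z 0.0664 y [0.0068 0.0119 0.0588 0.0621] x [-0.0871 -0.087  -0.0452 -0.0451]
grip 821 zmed 0.099 c -0.1259 0.0016 size 0.0161 0.0532 ang 2.321
arm 1177 zmed 0.0652 c -0.1389 0.0182 size 0.0233 0.0971 ang 2.415
t 6.3167 press [-0.0893  0.1668  0.2675] psi -0.0016400865221917194 F [-0.5 -0.4 -0.8] open 0.005641920358631473 tilt [ 0.002  -0.0033 -1.    ]
world [0.6281 0.1104 0.26  ] row [-0.299 -0.555  0.026] turn -0.0003
world [0.524  0.1026 0.26  ] row [ 0.034 -0.656  0.027] turn -0.0003
```

send_rows(rows="-0.15 -0.555 0.02 0;-0.15 -0.555 0.02 0;-0.15 -0.555 0.02 0;-0.15 -0.555 0.02 0;-0.15 -0.555 0.02 0;-0.15 -0.555 0.02 0;-0.15 -0.555 0.02 0;-0.15 -0.555 0.02 0", jaw=-0.2)

```text
clock: 6.98
tool_pos: [0.5848, 0.1243, 0.2629]
eef_rot: [0.107, 0.994, 0.001, -0.001]
contact_force: [0.1, -0.2, 0.6]
opening: 0.583
finger_force: 0.0
```

```bash
python3 - <<'E'
from h import *
here()
c=eyes.calibration('wrist');im,d=eyes.snapshot('wrist');np.savez('s_w3',im=im,d=d,c=c);cv2.imwrite('pics/wrist3.png',cv2.resize(im[0:240,160:480,::-1],None,fx=2.5,fy=2.5))
E
python3 m.py s_w3.npz;python3 -c "
from h import *
go([[-.125,.001,.26],[-.125,.001,.12],[-.125,.001,.081]],psi=.75)"
```

```text
t 6.9833 press [-0.0453  0.0043  0.2629] psi 0.002288844937286205 F [ 0.1 -0.2  0.6] open 0.5826123781386203 tilt [ 0.0013  0.0014 -1.    ]
plate [ 252  135   57   41 1423] [284.8 151.3] z 0.0665 y [-0.0738 -0.0714 -0.013  -0.0126] x [-0.0864 -0.0863 -0.0436 -0.0435]
plate [ 323  135   54   39 1358] [354. 151.] z 0.0667 y [0.0028 0.0046 0.0591 0.0591] x [-0.088  -0.0856 -0.0481 -0.0456]
grip 862 zmed 0.0993 c -0.1256 0.0001 size 0.014 0.05 ang 2.333
arm 1158 zmed 0.0653 c -0.1406 0.0174 size 0.0298 0.0948 ang 2.28
world [0.5063 0.1382 0.26  ] row [ 0.265 -0.011  0.01 ] turn -0.1189
world [0.5063 0.1382 0.12  ] row [ 0.265 -0.012  0.477] turn -0.1189
world [0.5063 0.1382 0.081 ] row [ 0.265 -0.012  0.607] turn -0.1189
```

View pics/wrist3.png

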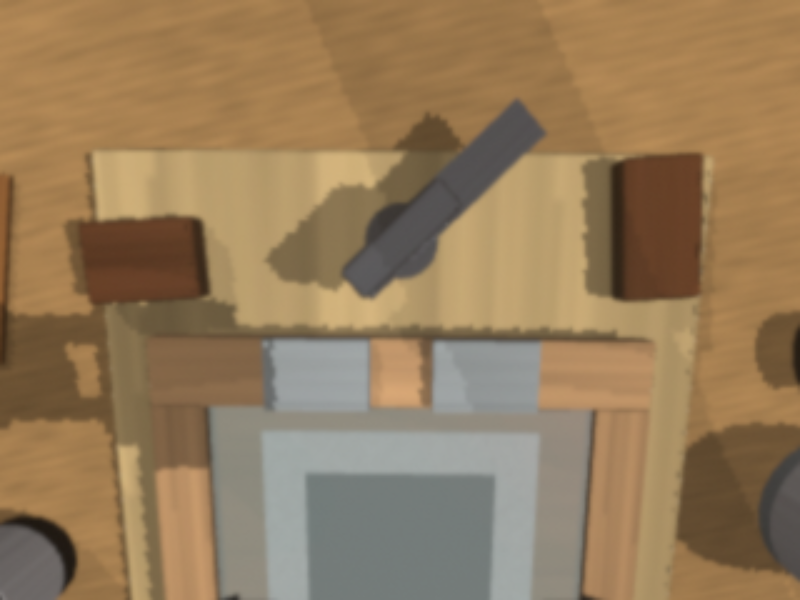

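The crop shows the slot at u 370–432 (v 375), the grip centre at about (404,240), and the rail ends at u 148 and 653. I'll compute the slot offset, the joint-7 headroom and the bottle's clearance.

```bash
python3 - <<'E'
from h import *
L=np.load('s_w3.npz',allow_pickle=True);c=L['c'].item()
f=lambda u,v:(160+(u+.5)/2.5-.5,(v+.5)/2.5-.5)
pr=lambda p,z:((onplane(c,p,z)-P['O'])@P['R']).round(4)
print('slot',pr([f(370,375),f(432,375)],.065).tolist(),'outer',pr([f(266,375),f(540,375)],.065).tolist(),'rail',pr([f(150,372),f(653,372)],.056).tolist())
print('grip ends',pr([f(357,283),f(449,192)],.097).tolist(),'tip',pr([f(530,115)],.063).tolist())
t=np.load('s_top.npz',allow_pickle=True);ct=t['c'].item();T=lambda x,y:(220+x/3.5,105+y/3.5)
print('bottle base',((onplane(ct,[T(590,308)],.03)-P['O'])@P['R']))
s=sensors.get_state();print('q',s['q'].round(2))
go([[-.125,.001,.26],[-.125,.001,.12],[-.125,.001,.07]],psi=-.808)
E
```

```text
slot [[-0.071, -0.0131, 0.065], [-0.0711, 0.0132, 0.065]] outer [[-0.0709, -0.0573, 0.065], [-0.0713, 0.0591, 0.065]] rail [[-0.071, -0.1095, 0.056], [-0.0716, 0.11, 0.056]]
grip ends [[-0.1098, -0.0161, 0.097], [-0.1421, 0.0178, 0.097]] tip [[-0.1737, 0.0509, 0.063]]
bottle base [[ 0.0192541  -0.19147192  0.03      ]]
q [-0.14  0.63 -0.26  1.62  0.19  0.92  0.89]
world [0.5063 0.1382 0.26  ] row [ 0.265 -0.011  0.01 ] turn 0.1291
world [0.5063 0.1382 0.12  ] row [ 0.265 -0.012  0.477] turn 0.1291
world [0.5063 0.1382 0.07  ] row [ 0.265 -0.012  0.644] turn 0.1291
```

send_rows(rows="0.265 -0.011 0.01 -0.1;0.265 -0.011 0.01 -0.1;0.265 -0.011 0.01 -0.2;0.265 -0.011 0.01 -0.2;0.265 -0.011 0.01 -0.2;0.265 -0.011 0.01 -0.371;0.265 -0.011 0.01 -0.371;0.265 -0.011 0.01 -0.371;0.265 -0.011 0.01 -0.371;0.265 -0.011 0.01 -0.371", jaw=-0.2)

```text
clock: 7.87
tool_pos: [0.5066, 0.1381, 0.2604]
eef_rot: [-0.498, 0.867, 0.0, 0.0]
contact_force: [0.5, -0.2, -0.0]
opening: 0.604
finger_force: 0.0
```

```bash
python3 - <<'E'
from h import *
here();print(sensors.get_state()['q'].round(2))
go([[-.1255,.0005,.2],[-.1255,.0005,.12],[-.1255,.0005,.07]],psi=2.333)
E
```

```text
t 7.8667 press [-0.1246  0.001   0.2604] psi 1.2593907605056933 F [ 0.5 -0.1 -0. ] open 0.6037438094767612 tilt [-1.e-03  4.e-04 -1.e+00]
[ 0.04  0.59 -0.63  1.83  0.44  0.87  1.81]
world [0.5057 0.1378 0.2   ] row [0.003 0.002 0.201] turn -0.1709
world [0.5057 0.1378 0.12  ] row [0.003 0.002 0.468] turn -0.1709
world [0.5057 0.1378 0.07  ] row [0.003 0.002 0.635] turn -0.1709
```

send_rows(rows="0 0 0 0.329;0 0 0 0.329;0 0 0 0.329;0 0 0 0.329;0 0 0 0.329;0 0 0 0.329;0 0 0 0.329;0 0 0 0.329;0 0 0 0.329;0 0 0 0.329")

```text
clock: 8.7
tool_pos: [0.5066, 0.1383, 0.2603]
eef_rot: [0.109, 0.994, 0.001, -0.0]
contact_force: [-1.0, 0.5, 0.0]
opening: 0.6
finger_force: 0.0
```

send_rows(rows="0 0 0.1 0.13;0 0 0.1 0.13;0 0 0.2 0.13;0 0 0.2 0.13;0 0 0.2 0.13;0 0 0.2 0.13;0 0 0.2 0.13;0 0 0.2 0.13")

```text
clock: 9.37
tool_pos: [0.5066, 0.1384, 0.2001]
eef_rot: [0.493, 0.87, 0.0, -0.0]
contact_force: [0.4, 0.1, -0.2]
opening: 0.598
finger_force: 0.0
```

```bash
python3 - <<'E'
from h import *
here();print(sensors.get_state()['q'].round(2))
go([[-.1255,.0005,.2],[-.1255,.0005,.12],[-.1255,.0005,.07]],psi=-.808)
E
```

```text
t 9.3667 press [-0.1247  0.0012  0.2001] psi -0.8146391474346293 F [ 0.3  0.2 -0.2] open 0.5976762039287613 tilt [ 5.e-04  2.e-04 -1.e+00]
[-0.35  0.61 -0.01  1.91  0.    0.62  0.18]
world [0.5057 0.1378 0.2   ] row [-0.    -0.004  0.   ] turn -0.0011
world [0.5057 0.1378 0.12  ] row [-0.    -0.004  0.267] turn -0.0011
world [0.5057 0.1378 0.07  ] row [-0.    -0.004  0.434] turn -0.0011
```

send_rows(rows="0 -0.004 0.13 -0.001;0 -0.004 0.26 -0.001;0 -0.004 0.33 -0.001;0 -0.004 0.38 -0.001;0 -0.004 0.41 -0.001;0 -0.004 0.43 -0.001;0 -0.004 0.43 -0.001;0 -0.004 0.43 -0.001")

```text
clock: 10.03
tool_pos: [0.5063, 0.136, 0.0718]
eef_rot: [0.49, 0.871, 0.0, 0.0]
contact_force: [0.3, -0.1, 0.6]
opening: 0.597
finger_force: 0.0
```

send_rows(rows="0 0 0 0;0 0 0 0;0 0 0 0;0 0 0 0;0 0 0 0;0 0 0 0;0 0 0 0;0 0 0 0", jaw=1, force=25)

```text
clock: 10.7
tool_pos: [0.507, 0.1361, 0.0716]
eef_rot: [0.491, 0.871, 0.001, 0.001]
contact_force: [2.0, 1.5, 0.4]
opening: 0.156
finger_force: 25.0
```

send_rows(rows="0 0 -0.02 0;0 0 -0.04 0;0 0 -0.057 0;0 0 -0.057 0;0 0 -0.057 0")

```text
clock: 11.12
tool_pos: [0.5069, 0.1361, 0.0888]
eef_rot: [0.491, 0.871, 0.001, 0.001]
contact_force: [5.8, 2.6, -8.3]
opening: 0.157
finger_force: 25.0
```

```bash
python3 - <<'E'
from h import *
here()
E
```

```text
t 11.1167 press [-0.124  -0.0009  0.0888] psi -0.8101035996549348 F [ 5.2  3.8 -8.3] open 0.15673886285794084 tilt [-2.0e-04  2.5e-03 -1.0e+00]
```

send_rows(rows="0 0.003 0 0.01;0 0.003 0 0.025;0 0.003 0 0.04;0 0.003 0 0.055;0 0.003 0 0.07;0 0.003 0 0.085;0 0.003 0 0.1;0 0.003 0 0.115;0 0.003 0 0.13;0 0.003 0 0.145")

```text
clock: 11.95
tool_pos: [0.5051, 0.136, 0.0879]
eef_rot: [0.825, 0.565, -0.001, -0.001]
contact_force: [2.2, 1.4, -7.3]
opening: 0.16
finger_force: 25.0
```

```bash
python3 - <<'E'
from h import *
here()
E
```

```text
t 11.95 press [-0.1257 -0.0014  0.0879] psi -1.725573225500351 F [ 1.8  1.9 -7.3] open 0.16025211963147887 tilt [-0.0013 -0.003  -1.    ]
```

send_rows(rows="0.004 0 0 0.015;0.004 0 0 0.03;0.004 0 0 0.045;0.004 0 0 0.06;0.004 0 0 0.075;0.004 0 0 0.09;0.004 0 0 0.105;0.004 0 0 0.12;0.004 0 0 0.135;0.004 0 0 0.15")

```text
clock: 12.78
tool_pos: [0.5039, 0.1375, 0.0876]
eef_rot: [0.992, 0.128, -0.003, -0.001]
contact_force: [0.1, 1.0, -7.9]
opening: 0.157
finger_force: 25.0
```

```bash
python3 - <<'E'
from h import *
here();go([[-.1255,.0005,.088]],psi=0)
E
```

```text
t 12.7833 press [-0.1271 -0.0002  0.0876] psi -2.6681897986412295 F [-0.1  1.  -7.9] open 0.1567942923736872 tilt [-0.0061 -0.0026 -1.    ]
world [0.5057 0.1378 0.088 ] row [ 0.006  0.    -0.001] turn 0.0753
```

send_rows(rows="0.004 0 0 0.015;0.004 0 0 0.03;0.004 0 0 0.045;0.004 0 0 0.06;0.004 0 0 0.074;0.004 0 0 0.074;0.004 0 0 0.074")

```text
clock: 13.37
tool_pos: [0.504, 0.1385, 0.0873]
eef_rot: [0.995, -0.1, -0.004, -0.0]
contact_force: [-5.8, 2.1, -8.0]
opening: 0.153
finger_force: 25.0
```

```bash
python3 - <<'E'
from h import *
here();go([[-.1255,.0005,.088]],psi=0.01)
E
```

```text
t 13.3667 press [-0.1272  0.0008  0.0873] psi -3.1258048032798524 F [-6.1  0.8 -8. ] open 0.15333707606820257 tilt [-0.0087 -0.     -1.    ]
world [0.5057 0.1378 0.088 ] row [ 0.006  0.001 -0.002] turn 0.0009
```

send_rows(rows="-0.004 0 0.01 0;-0.004 0 0.02 0;-0.004 0 0.03 0;-0.004 0 0.036 0;-0.004 0 0.036 0;-0.004 0 0.036 0")

```text
clock: 13.87
tool_pos: [0.504, 0.1384, 0.0768]
eef_rot: [0.995, -0.1, -0.003, -0.001]
contact_force: [-5.2, 2.9, -5.8]
opening: 0.154
finger_force: 25.0
```

```bash
python3 - <<'E'
from h import *
here()
E
```

```text
t 13.8667 press [-0.1272  0.0008  0.0768] psi -3.1267281729187926 F [-5.7  1.8 -5.8] open 0.15363189086929624 tilt [-6.5e-03 -7.0e-04 -1.0e+00]
```

send_rows(rows="0 0 0.007 0;0 0 0.014 0;0 0 0.014 0")

```text
clock: 14.12
tool_pos: [0.5038, 0.1384, 0.0732]
eef_rot: [0.995, -0.101, -0.003, -0.001]
contact_force: [-7.0, 2.6, 0.5]
opening: 0.155
finger_force: 25.0
```

send_rows(rows="0 0 0 0;0 0 0 0;0 0 0 0;0 0 0 0;0 0 0 0", jaw=-0.3)

```text
clock: 14.53
tool_pos: [0.508, 0.1373, 0.0738]
eef_rot: [0.995, -0.101, 0.001, -0.0]
contact_force: [-0.5, 0.3, -0.7]
opening: 0.514
finger_force: 0.0
```

send_rows(rows="0 0 -0.05 0;0 0 -0.15 0;0 0 -0.28 0;0 0 -0.41 0;0 0 -0.53 0;0.2 0 -0.6 0;0.3 0 -0.6 0;0.3 0 -0.6 0;0.3 0 -0.6 0;0.3 0 -0.6 0")

```text
clock: 15.37
tool_pos: [0.5948, 0.1191, 0.253]
eef_rot: [0.995, -0.102, -0.0, 0.0]
contact_force: [-0.4, 0.1, -1.2]
opening: 0.648
finger_force: 0.0
```

```bash
python3 - <<'E'
from h import *
here()
c=eyes.calibration('wrist');im,d=eyes.snapshot('wrist');np.savez('s_w4',im=im,d=d,c=c)
c2=eyes.calibration('scene');i2,d2=eyes.snapshot('scene')
v,u=np.mgrid[0:400,0:640]
for n,cc,dd,z in(('w',c,d,0),('s',c2,d2,0)):
    m=dd>0;px=np.c_[u[m],v[m]];o,r=rays(cc,px);Q=(o+r*dd[m][:,None]-P['O'])@P['R']
    for nm,x0,x1,yh in(('grip',-.145,-.105,.004),('arm',-.095,-.06,.006),('rail',-.08,-.06,.0)):
        k=(Q[:,0]>x0)&(Q[:,0]<x1)&((abs(Q[:,1])<yh) if yh else (abs(abs(Q[:,1])-.09)<.01))&(Q[:,2]<.13)&(Q[:,2]>.03);print(n,nm,k.sum(),np.percentile(Q[k,2],[50,90]).round(4) if k.sum() else '')
a=im if True else i2
cv2.imwrite('pics/w4.png',im[...,::-1])
E
```

```text
t 15.3667 press [-0.0344  0.0013  0.253 ] psi -3.129452999409175 F [-0.4  0.  -1.2] open 0.6480795502719495 tilt [-8.e-04  3.e-04 -1.e+00]
w grip 261 [0.1006 0.1014]
w arm 329 [0.0664 0.0673]
w rail 615 [0.0571 0.0581]
s grip 34 [0.0984 0.1007]
s arm 40 [0.0643 0.0671]
s rail 82 [0.0547 0.0572]
```

View pics/w4.png

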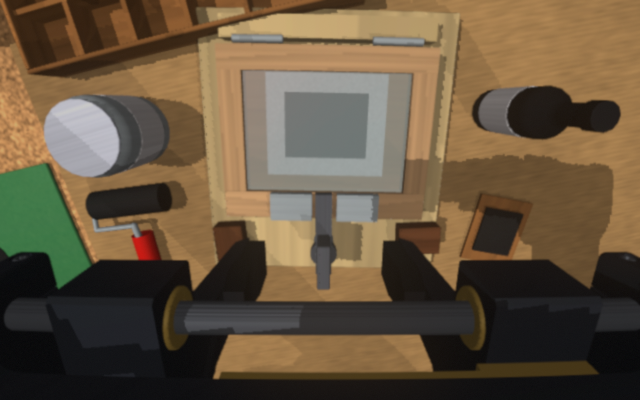

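The arm sits in the slot between the plates at about (323,207), and the frame is flat. The arm's top measures about 0.065 m, against 0.075 m if it were resting on the plates, so it is home.

```bash
python3 -c "
from h import *
print(finish_job())"
```

```text
the job is handed in; nothing more can be done
None
```

The frame is closed flat and the turnbutton is home in the strike's slot, with the arm clear of everything; I handed the job in at about 15 s of the 67 s allowed, and no verdict was returned.

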